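# Pack the gel kit into its cantilever-tray caddy

## Robot

A 6-joint arm with a two-finger parallel gripper is mounted at the origin on a cart in front of the work surface, level with it; the furniture and walls round the work are solid. World frame = base frame: x ahead of the robot, y to its left, z up, the work surface at z = 0. Lengths are in m, angles in rad, forces in N, time in s.
With the tool pointing down it reaches from about 0.35 to 0.975 m from the base axis. Payload 4.9 kg.
Tool frame: the origin (TCP) lies at the very end of the fingers, on their centre line; the grasp point (between the pads) lies 19 mm behind it; z points along the fingers, y is the line along which they close (so a half turn about z gives the same grasp; the last joint's range is limited). The gripper opens to 85 mm and grips with 20 to 120 N. Pads are 22 mm wide; open, the fingers measure 114 mm over their backs; the gripper's body (76 mm by 85 mm) begins 54 mm behind the grasp point. The pads swing forward as they close: fully open they stand 13 mm farther back than shut.
Start: joints at [1.16, 0.053, 1.613, -0, 1.476, -0.119], TCP at [0.18, 0.599, 0.231] pointing down, gripper open.
Joint ranges: [-3.01, 3.01], [-1.01, 2.22], [0.06, 2.58], [-1.02, 4.17], [0.09, 2.62], [-3.14, 3.14]. Speed limits (rad/s): [2.57, 2.57, 3.14, 3.14, 3.14, 3.14].

## Interface

Orientations are given as a unit quaternion [w, x, y, z].
In Python, from plant import * gives the robot as it stands.
- The arm moves only by the tool jog_arm, never from a script. Its argument "moves" is a list that holds one entry, the list of rows, each a list of 7 numbers: the finger opening in cm, from 0 to 8.54, then the shift along the tool's x, y, z in cm, then the turn, a rotation vector about the tool's x, y, z in rad. A call has 1 to 20 rows; each row shifts and turns the commanded pose from where the row before left it, along the tool's axes as they then stand; what a row does not reach is not made up. A row lasts 1/12 s, in which the tool goes at most 41.7 mm and 7.16 degrees, less where a joint would pass 70% of its speed; a pose out of reach is approached as far as the arm can. A call is refused whole if a number of a shift passes 4.17 or a number of a turn 0.125, either way. A call with a gripper value outside its range is refused whole. The fingers move at their own pace and stop on an object; the grip force is fixed at half the most. Time passes only in rows, so rows that do not move let the fingers close. It gives the time, the measured TCP pose, the force, the opening and the grip force at its end, in the units of the state.
- state(): the state, without advancing time (a new reading comes with each control period).
- grab_frame(name): name is "scene" or "top" or "wrist"; returns a dict with "color" (400x640x3 uint8, blue, green, red), "depth" (400x640 float32, m along the optical axis (not along the pixel's ray), 0 where there is no reading), "fx", "fy", "cx", "cy" (pixels), "R" (3x3) and "t" (3): a world point X has camera coordinates R X + t. Camera axes: x right, y down, z forward; pixel columns grow to the right and rows downward; lengths in m; the calibration is good to about 2 mm. A picture is of the moment at which its call begins.
- job_done(): hands the job in; it is judged then, once.
Trained networks look in a picture, given as the dict that the camera call returned (one of the last four; its "shot" number tells which), for a name from the list of things; names that differ only in an ending like _2 or _b are one class to them, and where a whole thing is asked for, a point or a joint stands for the part that bears it (a point fixed in the world has none). Each returns a list of dicts, best first, with "p" (0 to 1); they miss things now and then, are a little off and sometimes report something else, mostly with a low value. They report only what shows in the picture. A call takes as long as a camera call. They do not tell look-alikes from the thing itself.
- recognise(name, picture): "rect" ([centre column, centre row, width, height] in pixels, round what is visible of it).
- regions_of(name, picture): "pixels" (400x640 bool, what is visible of it) and "rect" ([centre column, centre row, width, height] in pixels, round what is visible of it).
The state is a dict: "time": time; "joint_pos": joint angles; "joint_vel": joint speeds; "joint_efforts": joint torques, N m; "tool_pos": TCP position; "tool_rot": TCP orientation; "contact_force": force on the tool from outside, world axes, zero at the start; "ft_torque": the same for the moment, N m; "gripper_width": opening from 0.0 (shut) to 1.0 (fully open); "grasp_force": force on a finger pad.
Only numpy, scipy, OpenCV 4.12 (cv2) and the standard library are available. Lean on these libraries where they do the work, as an engineer would, in place of code of your own. Each camera call takes 0.05 s, during which the arm holds its last target. There are 200 camera calls.

## Task

Put the gel kit away in its grey caddy. The slide box and the timer belong under the cantilever top tray, which swings up and back by its pull: lay them side by side, flat on the compartment's floor, and finish with the tray fully down again. The comb and the tweezers belong in the top tray, each down in the recess of its own insert; everything ends right way up as it was found, and the felt pen is left where it lies.

Things in the scene. Friction and masses are not known exactly. Their poses are not given: they have to be found in the camera images.
- caddy: Grey open box, 178 (x) x 262 (y) mm, fixed on the worktop, a cantilever tray on top. Origin: centre of its footprint at worktop height; x to its back (where the tray swings), y left, z up. Compartment under the tray: inside x +-85, y +-127, floor z = 7, rim z = 53 mm, undivided; the two items fit side by side along y. Lowered tray: underside z = 55, floor 59, rim 79 mm.
- tray_lift (a joint): Angle q (rad) of the steel links carrying the tray: 0 = down, 2.0 = fully up and back at the stop. The tray stays level; each point of it runs on an arc: from its place when down it moves 100*(cos(2.880-q)+0.966) mm along caddy x and 100*(sin(2.880-q)-0.259) mm up (at 2.0: 160 back, 51 up, clear of the compartment). Stays back by its weight past 1.31, else sinks down. About 6 N to lift.
- tray_pull (a point): Middle of the tray's black pull: a bar 54 mm long (caddy x), 12 wide (y), 14 high on two posts at the front end of the tray's middle rib; with the tray down at caddy x = -55, y = 0, z = 105 mm. Pinch it from above across its width; 30 mm from its middle down to the inserts. It moves with the tray.
- comb_insert: Grey insert (black recess floor) 164 (x) x 119 (y) x 16 mm, loose with 3 mm play in one of the tray's two cells (caddy y = +64.5 or -64.5 mm, left or right varies). Origin: centre of its underside; x, y as the caddy's. Its recess for the comb, floor 4 mm above the origin, 12 deep: wide slot 134 (x) x 46 (y) mm crossed by a finger notch 48 (x) x 100 (y) mm.
- tweezers_insert: The other grey insert, same outside, in the other cell. Origin: centre of its underside; x, y as the caddy's. Its recess for the tweezers, floor 4 mm above the origin, 12 deep: narrow slot 148 (x) x 25 (y) mm crossed in the middle by a finger notch 48 (x) x 84 (y) mm.
- comb: White plastic gel comb, a flat bar 30 (x) x 118 (y) x 9 mm with teeth along one side, lying flat. Origin: centre of its underside; y along its length. Either end may point to the back. The four things lie in a row, in any order, left of the caddy, in front of a tall fixed imager cabinet (y 0.04 to 0.54 m, from x = 0.54 m, 0.8 m high): keep the arm clear of it.
- tweezers: Steel tweezers lying on their side, 9 (x) x 130 (y) x 13 mm. Origin: centre of the underside; y along their length. Either end may point to the back.
- slide_box: Closed box of microscope slides, lilac and white, 58 (x) x 86 (y) x 30 mm, lying flat. Origin: centre of its underside; y along its length.
- timer: White square bench timer, 62 (x) x 62 (y) x 14 mm with keys on top, lying flat. Origin: centre of its underside.
- felt_pen: Bystander: white and black felt pen 13 (x) x 135 (y) x 16 mm, lying between the caddy and the row of things. Origin: centre of its underside; y along its length. To be left alone.
Mind the look-alikes: they are no part of the job. There is more than one size of the comb; the job needs the larger.

How it is judged:
On the way, in this order (a step that is already met when the one before it is completed fails the run):
1. the top tray is swung up and back, clear of the compartment (value of joint tray_lift above 1.31 rad), for 0.2 s.
2. slide box and timer lie on the compartment's floor (x of slide_box in the frame of caddy between -0.075 and 0.075 m and y of slide_box in the frame of caddy between -0.115 and 0.115 m and z of slide_box in the frame of caddy between 0 and 0.013 m and x of timer in the frame of caddy between -0.075 and 0.075 m and y of timer in the frame of caddy between -0.115 and 0.115 m and z of timer in the frame of caddy between 0 and 0.013 m), for 0.2 s.
At the end, for the whole second after the job is handed in: Tray fully down (below 0.06 rad). Slide box and timer flat on the floor under it (within 6 mm of height). Comb and tweezers each in the recess of its own insert: centre within 13 mm, length within 0.25 rad, seated; inserts in the tray. All right way up within 0.15 rad, at rest, released (all of step 2 and value of joint tray_lift below 0.06 rad and x of comb in the frame of comb_insert between -0.013 and 0.013 m and y of comb in the frame of comb_insert between -0.013 and 0.013 m and z of comb in the frame of comb_insert between 0 and 0.009 m and angle between the y axis of comb and the x axis of comb_insert, either way round below 0.25 rad and z of comb_insert in the frame of caddy between 0.052 and 0.066 m and x of tweezers in the frame of tweezers_insert between -0.013 and 0.013 m and y of tweezers in the frame of tweezers_insert between -0.013 and 0.013 m and z of tweezers in the frame of tweezers_insert between 0 and 0.009 m and angle between the y axis of tweezers and the x axis of tweezers_insert, either way round below 0.25 rad and z of tweezers_insert in the frame of caddy between 0.052 and 0.066 m and angle between each of slide_box, timer, comb, tweezers's own z axis and vertical below 0.15 rad and linear speed of each of slide_box, timer, comb, tweezers below 0.02 m/s and contact force between each of slide_box, timer, comb, tweezers and the fingers below 0.1 N); the robot touches nothing.
It fails at once if the felt pen is shoved aside (distance of felt_pen from where it was at the start of the episode above 0.04 m).
It also fails if it takes over 138 s, if anything falls off the work surface, if the arm or the gripper's body presses on something with over 40 N, if the wrist force passes 120 N, or if a joint passes its speed limit or range.

## Working session

There is one attempt and no reset: what is moved stays moved. The work goes in short steps, Python scripts to look and compute and a tool call to move; the robot and the scene stay as the last step left them, time stands still between calls to the robot, and variables do not carry over. Pictures are saved under pics/ and viewed, at most 14 in all, crops included, and the job is handed in when it is done.

Besides the shell and the picture viewer there is one more tool, called after "Call:" as a command line: name --argument value ..., lists and objects as JSON in quotes. jog_arm: Moves the arm, as the interface text tells. Its arguments: {"type":"object","properties":{"moves":{"type":"array"}},"required":["moves"]}

```bash
mkdir -p pics; ls; cat > h.py <<'E'
from plant import *
import numpy as np, cv2
from scipy.spatial.transform import Rotation as Rn
def cloud(f):
    d=f["depth"]; v,u=np.mgrid[0:d.shape[0],0:d.shape[1]]
    c=np.stack([(u-f["cx"])/f["fx"]*d,(v-f["cy"])/f["fy"]*d,d],-1)
    return (c-np.array(f["t"]))@np.array(f["R"])   # R^T(c-t)
def meas(m,P,zlo=0.003,zhi=1):
    q=P[m]; q=q[(q[:,2]>zlo)&(q[:,2]<zhi)&np.isfinite(q).all(1)]
    if len(q)<8: return None
    r=cv2.minAreaRect((q[:,:2]*1000).astype(np.float32))
    return np.round(r[0],1),np.round(r[1],1),round(r[2],1),np.round(np.percentile(q[:,2],[5,50,95])*1000,1)
E
python3 - <<'E'
from h import *
s=state(); print(s)
for n in ["scene","top"]:
    f=grab_frame(n); cv2.imwrite(f"pics/{n}0.png",f["color"]); P=cloud(f)
    print(n,f["fx"],np.round(-np.array(f["R"]).T@f["t"],3))
    for k in ["caddy","tray_pull","comb_insert","tweezers_insert","comb","tweezers","slide_box","timer","felt_pen"]:
        for r in regions_of(k,f):
            if r["p"]>.2: print(k,round(r["p"],2),np.round(r["rect"]),*(meas(r["pixels"],P) or ["-"]))
E
```

```text
pics
{'time': 0.0, 'joint_pos': array([ 1.16002889e+00,  5.33651115e-02,  1.61428654e+00,  1.97608400e-05,
        1.47599303e+00, -1.19001444e-01]), 'joint_vel': array([ 0.00075967,  0.00039931,  0.00098044, -0.00044111,  0.00027048,
       -0.00139227]), 'joint_efforts': array([-1.76351892e-03, -3.93672037e+01, -3.70175171e+01, -3.19653427e-04,
        6.92753558e-03, -1.20543584e-05]), 'tool_pos': array([0.17952443, 0.59801733, 0.23006236]), 'tool_rot': array([-2.78098929e-04,  1.45366963e-01,  9.89377276e-01, -9.87649922e-04]), 'contact_force': array([ 0.202548  ,  0.20232066, -0.1548749 ]), 'ft_torque': array([-0.03609753,  0.0002311 ,  0.05862407]), 'grasp_force': 0.0, 'gripper_width': 0.9961823766247235}
scene 439.13743017644845 [-0.215 -0.485  0.839]
tray_pull 0.58 [386. 262. 127.  96.] [ 176.3 -266.1] [848.4 289.1] 10.5 [ 57.6  75.2 105.9]
comb_insert 0.84 [409. 267.  74.  65.] [ 173.3 -335.8] [818.8 143.6] 11.1 [60.  71.8 75.4]
tweezers_insert 0.78 [362. 245.  73.  55.] [ 166.2 -261.4] [868.6 161.4] 19.9 [60.1 72.4 75.6]
comb 0.82 [241. 225.  40.  24.] [ 106.  -106.4] [986.
[... 1000 characters left out ...]
.7 [23.1 30.9 35.4]
tweezers_insert 0.73 [403. 231.  49.  63.] [ 483.6 -144.5] [166.5 122.9] 0.5 [61.1 73.7 79. ]
comb 0.89 [270. 251.  17.  44.] [431.5 208.8] [ 30.  117.7] 78.1 [ 4.1  9.1 13.6]
comb 0.51 [385. 161.  32.  14.] [ 678.4 -104.2] [84.6 22.6] 75.4 [ 3.5  6.6 10.3]
tweezers 0.7 [305. 255.   9.  44.] [418.7 110.7] [122.3   8.1] 1.0 [ 5.6 10.7 14.8]
slide_box 0.91 [230. 252.  28.  34.] [424.7 309.5] [60.6 85. ] 80.3 [25.  31.  35.4]
slide_box 0.21 [454. 232.  52.  63.] [ 487.8 -272.2] [167.4 127.2] 0.4 [60.6 71.8 78.7]
timer 0.89 [192. 250.  25.  24.] [436.9 411. ] [63.5 61.7] 88.0 [ 9.7 14.9 19.5]
felt_pen 0.65 [341. 237.  12.  46.] [475.4  16.2] [130.   13.4] 8.5 [ 6.4 12.2 18. ]
```

```bash
python3 - <<'E'
import cv2
a=cv2.imread("pics/top0.png")[130:300,160:500]
cv2.imwrite("pics/top0c.png",cv2.resize(a,None,fx=2.3,fy=2.3,interpolation=cv2.INTER_CUBIC))
E
```

```text
(no output)
```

View pics/top0c.png

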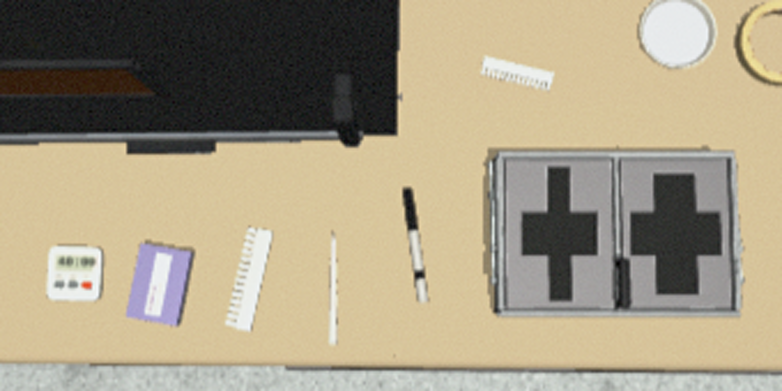

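View pics/scene0.png

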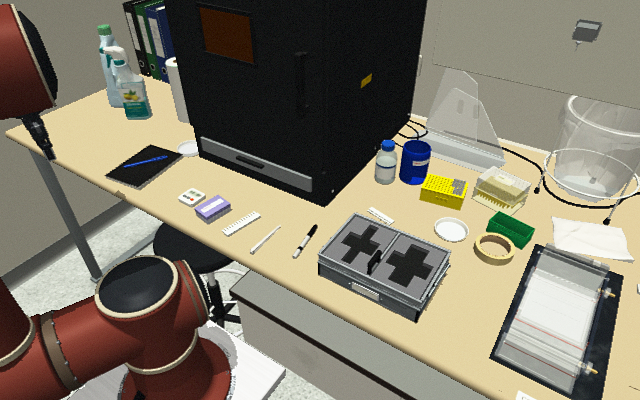

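Top view: the combs are at (270,251), 118 × 30 mm, in the row, and at (385,161), 85 × 23 mm, behind the caddy. The enlarged crop confirms the first is the larger, so it's the one to use. Tweezers insert (narrow slot) is in the left cell, comb insert in the right.

```bash
cat >> h.py <<'E'
def go(x,y,z,yaw):
    """delta in tool axes (cm, rad) to target with tool down, yaw(deg)=world dir of tool y"""
    s=state(); R=Rn.from_quat(np.roll(s["tool_rot"],-1))
    a=np.radians(yaw); ty=[np.cos(a),np.sin(a),0]; tz=[0,0,-1]; tx=np.cross(ty,tz)
    T=Rn.from_matrix(np.array([tx,ty,tz]).T)
    w=(R.inv()*T).as_rotvec()
    print("t",round(s["time"],2),"pos",np.round(s["tool_pos"]*1000,1),"yaw",np.round(np.degrees(np.arctan2(*R.as_matrix()[[1,0],1])),1),"shift now-axes cm",np.round(R.inv().apply(np.array([x,y,z])-s["tool_pos"])*100,2),"target-axes",np.round(T.inv().apply(np.array([x,y,z])-s["tool_pos"])*100,2),"rot",np.round(w,3))
E
python3 - <<'E'
from h import *
f=grab_frame("top"); P=cloud(f); D=f["depth"]>0
box=lambda x0,x1,y0,y1,z0,z1: D&(P[...,0]>x0)&(P[...,0]<x1)&(P[...,1]>y0)&(P[...,1]<y1)&(P[...,2]>z0)&(P[...,2]<z1)
print("pull",meas(box(.35,.6,-.25,-.16,.098,.13),P))
print("rim",meas(box(.35,.6,-.36,-.05,.074,.095),P))
dark=f["color"].max(2)<60
print("twslot",meas(box(.41,.56,-.195,-.09,.05,.072)&dark,P), "cbslot",meas(box(.41,.56,-.325,-.22,.05,.072)&dark,P))
for n,k in [((0.3,.5,.09,.13),"tw"),((.3,.52,.17,.25),"comb"),((.3,.52,.26,.35),"box"),((.3,.52,.37,.46),"timer"),((.3,.6,-.02,.05),"pen")]:
    b=box(*n,.004,.05); print(k,meas(b,P))
t=box(.35,.36,-.1,.6,-.1,.1)
print("table z",np.percentile(P[t][:,2],[5,50,95]) if t.any() else 0)
go(.4290,-.2070,.170,90)
E
```

```text
pull (array([ 430. , -206.6]), array([11.1, 51.8]), 88.7, array([107.2, 111.8, 115.8]))
rim (array([ 486.6, -206.1]), array([181. , 274.3]), 0.5, array([74.3, 76.9, 82. ]))
twslot (array([ 485.1, -144. ]), array([ 80.5, 144.5]), 88.7, array([59.2, 63.6, 67.8])) cbslot (array([ 485. , -275.1]), array([131.5,  97. ]), 0.4, array([59.3, 63.5, 67.4]))
tw (array([420.2, 109.5]), array([157.1,  37.8]), 0.9, array([ 4.2,  7.8, 15.9]))
comb (array([429.1, 209.7]), array([ 79.2, 181.7]), 90.0, array([ 4.3,  7.9, 12.9]))
box (array([429.4, 305.3]), array([178.8,  89.1]), 0.4, array([ 4.5, 30. , 34.9]))
timer (array([428.7, 415. ]), array([179. ,  89.7]), 0.0, array([ 4.3, 13.6, 18.8]))
pen (array([469.8,  15.3]), array([ 68.8, 260. ]), 89.9, array([ 4.1,  7.3, 16.5]))
table z [-0.00357053  0.00089636  0.00544595]
t 1.05 pos [179.8 598.6 231.3] yaw 73.3 shift now-axes cm [-47.04 -69.98   6.13] target-axes [-24.92 -80.56   6.13] rot [ 0.     0.    -0.292]
```

Call:
jog_arm --moves '[[[4,-4,0,0,0,0,-0.0973],[4,-4,0,0,0,0,-0.0973],[4,-4,0,0,0,0,-0.0973],[4,-3,-2,0,0,0,0],[4,-3,-2,0,0,0,0],[4,-3,-2,0,0,0,0],[4,-3,-2,0,0,0,0],[4,0,-4,0,0,0,0],[4,0,-4,0,0,0,0],[4,0,-4,0,0,0,0],[4,0,-4,0,0,0,0],[4,0,-4,0,0,0,0],[4,0,-4,0,0,0,0],[4,0,-4,0,0,0,0],[4,0,-4,0,0,0,0],[4,0,-4,0,0,0,0],[4,0,-4,0,0,0,0],[4,0,-4,0,0,0,0],[4,0,-4,0,0,0,0],[4,0,-4,0,0,0,0]]]'

```text
time: 2.72
tool_pos: [0.4168, -0.0263, 0.2317]
tool_rot: [0.001, -0.0, 1.0, -0.0]
contact_force: [1.3, 0.3, -0.0]
gripper_width: 0.472
grasp_force: 0.0
```

```bash
python3 -c "
from h import *
go(.43,-.2065,.088,90)"
```

```text
t 2.72 pos [416.8 -26.3 231.7] yaw 90.0 shift now-axes cm [ -1.29 -18.01  14.38] target-axes [ -1.32 -18.02  14.37] rot [-0.     0.002  0.   ]
```

Call:
jog_arm --moves '[[[4,0,-4,0,0,0,0],[4,0,-4,0,0,0,0],[4,0,-4,1,0,0,0],[4,0,-2,3,0,0,0],[4,0,0,3,0,0,0],[4,0,0,0,0,0,0],[4,0,0,0,0,0,0]]]'

```text
time: 3.3
tool_pos: [0.416, -0.164, 0.1598]
tool_rot: [-0.002, 0.0, 1.0, 0.001]
contact_force: [-0.2, 0.3, -0.2]
gripper_width: 0.473
grasp_force: 0.0
```

```bash
python3 -c "
from h import *
go(.43,-.2065,.088,90)"
```

```text
t 3.3 pos [ 416.  -164.   159.8] yaw 90.0 shift now-axes cm [-1.43 -4.27  7.17] target-axes [-1.4  -4.25  7.18] rot [ 0.002 -0.004 -0.   ]
```

Call:
jog_arm --moves '[[[4,-1.4,-2.2,0,0,0,0],[4,0,-2.1,0,0,0,0],[4,0,0,2.4,0,0,0],[4,0,0,2.4,0,0,0],[4,0,0,2.4,0,0,0],[4,0,0,0,0,0,0]]]'

```text
time: 3.8
tool_pos: [0.4299, -0.2057, 0.087]
tool_rot: [-0.002, -0.001, 1.0, 0.002]
contact_force: [0.1, -0.2, -0.2]
gripper_width: 0.471
grasp_force: 0.0
```

```bash
python3 -c "
from h import *
go(.43,-.2065,.088,90)
f=grab_frame('scene'); cv2.imwrite('pics/s1.png',cv2.resize(f['color'][150:350,280:520],None,fx=3,fy=3))"
```

```text
t 3.8 pos [ 429.9 -205.7   87. ] yaw 90.1 shift now-axes cm [-0.01 -0.08 -0.1 ] target-axes [-0.01 -0.08 -0.1 ] rot [ 0.003 -0.004  0.002]
```

View pics/s1.png

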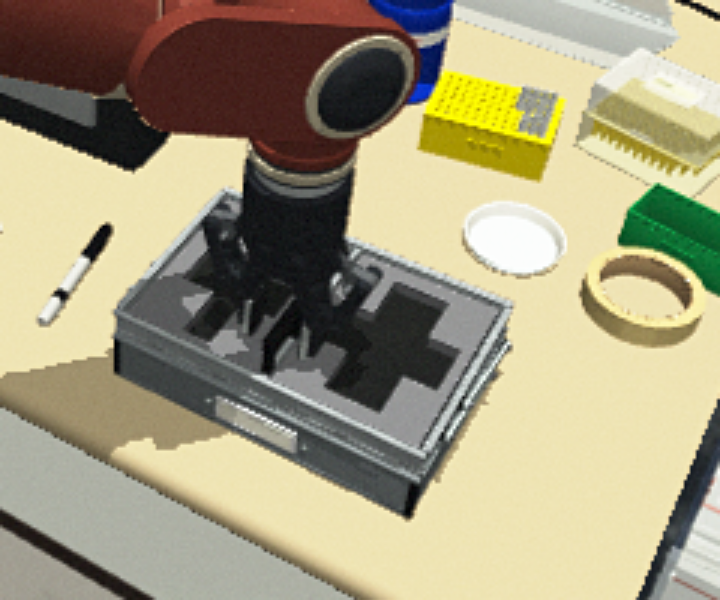

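Fingers straddle the black pull (near 275,330 in the crop). Close and swing.

Call:
jog_arm --moves '[[[0,0,0,0,0,0,0],[0,0,0,0,0,0,0],[0,0,0,0,0,0,0],[0,0,0,0,0,0,0],[0,0,0,0,0,0,0],[0,0,0,0,0,0,0]]]'

```text
time: 4.35
tool_pos: [0.433, -0.2081, 0.0924]
tool_rot: [0.002, -0.0, 1.0, -0.001]
contact_force: [0.0, 2.6, 7.9]
gripper_width: 0.128
grasp_force: 59.6
```

Call:
jog_arm --moves '[[[0,-0.4,0,-1.18,0,0,0],[0,-0.54,0,-1.13,0,0,0],[0,-0.68,0,-1.05,0,0,0],[0,-0.8,0,-0.96,0,0,0],[0,-0.92,0,-0.85,0,0,0],[0,-1.02,0,-0.73,0,0,0],[0,-1.1,0,-0.6,0,0,0],[0,-1.16,0,-0.45,0,0,0]]]'

```text
time: 5.02
tool_pos: [0.4966, -0.2074, 0.1611]
tool_rot: [-0.002, -0.0, 1.0, 0.0]
contact_force: [-8.0, 2.2, 2.4]
gripper_width: 0.126
grasp_force: 60.8
```

```bash
python3 -c "
from h import *
go(.43+.0751,-.2065,.088+.0673,90)"
```

```text
t 5.02 pos [ 496.6 -207.4  161.1] yaw 90.0 shift now-axes cm [-0.85  0.09  0.57] target-axes [-0.85  0.09  0.58] rot [ 0.001 -0.005  0.   ]
```

Call:
jog_arm --moves '[[[0,-1.21,0,-0.31,0,0,0],[0,-1.24,0,-0.15,0,0,0],[0,-1.25,0,0,0,0,0],[0,-1.24,0,0.16,0,0,0],[0,-1.21,0,0.31,0,0,0],[0,-1.16,0,0.46,0,0,0],[0,-1.1,0,0.6,0,0,0],[0,-1.0,0,0.7,0,0,0],[0,-0.3,0,0.3,0,0,0],[0,0,0,0,0,0,0]]]'

```text
time: 5.85
tool_pos: [0.5936, -0.2066, 0.1434]
tool_rot: [-0.003, -0.001, 1.0, 0.001]
contact_force: [-17.3, 7.7, 19.5]
gripper_width: 0.123
grasp_force: 63.2
```

```bash
python3 -c "
from h import *
go(.43+.160,-.2065,.0924+.051,90)
print(state()['contact_force'])"
```

```text
t 5.85 pos [ 593.6 -206.6  143.4] yaw 90.1 shift now-axes cm [0.36 0.01 0.  ] target-axes [0.36 0.01 0.  ] rot [ 0.002 -0.007  0.001]
[-17.32915308   7.69160906  19.46695358]
```

Call:
jog_arm --moves '[[[4,0,0,0,0,0,0],[4,0,0,0,0,0,0],[4,0,0,0,0,0,0],[5,0,0,-3,0,0,0],[6,0,0,-3,0,0,0],[8.5,3,0,-2,0,0,0],[8.5,4,1,0,0,0,0],[8.5,4,1,0,0,0,0],[8.5,4,1,0,0,0,0],[8.5,2,3,0,0,0,0],[8.5,0,4,0,0,0,0],[8.5,0,4,0,0,0,0],[8.5,0,4,0,0,0,0],[8.5,0,4,0,0,0,0],[8.5,0,4,0,0,0,0],[8.5,0,4,0,0,0,0],[8.5,0,4,0,0,0,0],[8.5,0,4,0,0,0,0],[8.5,0,4,0,0,0,0],[8.5,0,4,0,0,0,0]]]'

```text
time: 7.52
tool_pos: [0.4241, 0.2548, 0.2187]
tool_rot: [0.0, -0.0, 1.0, 0.0]
contact_force: [0.9, 0.2, 0.6]
gripper_width: 0.991
grasp_force: 0.0
```

```bash
python3 - <<'E'
from h import *
go(.4245,.3095,.07,80.3)
f=grab_frame("top"); P=cloud(f); D=f["depth"]>0
cv2.imwrite("pics/t2.png",cv2.resize(f["color"][130:300,160:500],None,fx=2.3,fy=2.3))
def box(x0,x1,y0,y1,z0,z1): return D&(P[...,0]>x0)&(P[...,0]<x1)&(P[...,1]>y0)&(P[...,1]<y1)&(P[...,2]>z0)&(P[...,2]<z1)
print("tray",meas(box(.5,.8,-.4,0,.115,.145),P), "pull",meas(box(.54,.66,-.25,-.16,.15,.18),P))
print("floor z",np.median(P[box(.42,.52,-.3,-.1,-.02,.04)][:,2]))
E
```

```text
t 7.52 pos [424.1 254.8 218.7] yaw 90.0 shift now-axes cm [-0.02  5.46 14.87] target-axes [ 0.89  5.4  14.87] rot [0.001 0.001 0.17 ]
tray (array([ 645.9, -205.8]), array([182.4, 280.8]), 0.5, array([115.8, 126.1, 132.2])) pull (array([ 590.8, -205.5]), array([12.5, 53.6]), 87.8, array([154.7, 162.3, 166.8]))
floor z 0.0075879063086721895
```

View pics/t2.png

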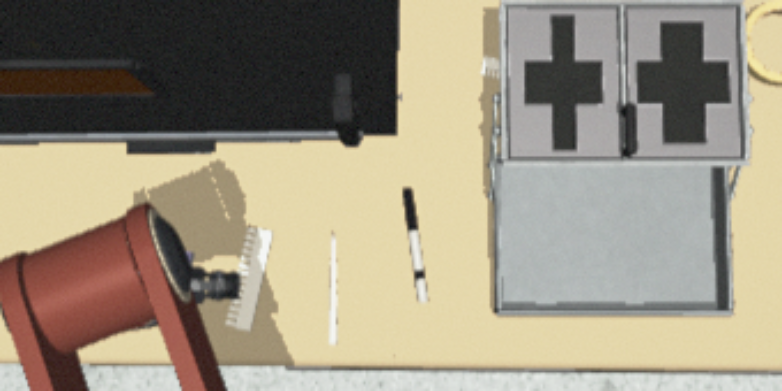

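Tray is back at its stop (tray edge at row ~160 of the crop), compartment open and empty. On to the slide box.

Call:
jog_arm --moves '[[[8.5,0,2.7,0,0,0,0.085],[8.5,0,2.7,0,0,0,0.085],[8.5,0,0,3.5,0,0,0],[8.5,0,0,3.7,0,0,0],[8.5,0,0,3.7,0,0,0],[8.5,0,0,4,0,0,0],[8.5,0,0,0,0,0,0]]]'

```text
time: 8.15
tool_pos: [0.4209, 0.3034, 0.0605]
tool_rot: [-0.007, 0.085, 0.996, -0.004]
contact_force: [-1.1, -1.8, -1.9]
gripper_width: 0.994
grasp_force: 0.0
```

```bash
python3 - <<'E'
from h import *
go(.4245,.3095,.003,80.3)
E
```

```text
t 8.15 pos [420.9 303.4  60.5] yaw 80.3 shift now-axes cm [-0.33  0.72  5.74] target-axes [-0.25  0.66  5.75] rot [-0.01  -0.013 -0.001]
```

Call:
jog_arm --moves '[[[8.5,-0.25,0.65,0,0,0,0],[8.5,0,0,2,0,0,0],[8.5,0,0,2,0,0,0],[8.5,0,0,1.7,0,0,0],[8.5,0,0,0,0,0,0],[0,0,0,0,0,0,0],[0,0,0,0,0,0,0],[0,0,0,0,0,0,0],[0,0,0,0,0,0,0]]]'

```text
time: 8.9
tool_pos: [0.433, 0.3138, 0.0157]
tool_rot: [0.003, 0.085, 0.996, 0.002]
contact_force: [0.6, -0.3, 5.7]
gripper_width: 0.658
grasp_force: 65.4
```

```bash
python3 - <<'E'
from h import *
go(.4245,.3095,.003,80.3)
E
```

```text
t 8.9 pos [433.  313.8  15.7] yaw 80.3 shift now-axes cm [ 0.77 -0.57  1.27] target-axes [ 0.77 -0.57  1.27] rot [ 0.004  0.005 -0.001]
```

Call:
jog_arm --moves '[[[0,0,0,-2,0,0,0],[0,0,0,-3,0,0,0],[0,0,0,-4,0,0,0],[0,0,0,-3,0,0,0],[0,0,-3,0,0,0,-0.085],[0,0,-4,0,0,0,-0.085],[0,0,-4,0,0,0,0],[0,0,-4,0,0,0,0],[0,0,-4,0,0,0,0],[0,0,-4,0,0,0,0],[0,0,-4,0,0,0,0],[0,0,-4,0,0,0,0],[0,0,-4,0,0,0,0],[0,0,-4,0,0,0,0],[0,0,-4,0,0,0,0],[0,0,-4,0,0,0,0],[0,-1,-4,0,0,0,0],[0,-1,-4,0,0,0,0],[0,0,0,0,0,0,0],[0,0,0,0,0,0,0]]]'

```text
time: 10.57
tool_pos: [0.4422, -0.2392, 0.133]
tool_rot: [0.0, 0.002, 1.0, -0.0]
contact_force: [0.4, 0.5, -1.0]
gripper_width: 0.659
grasp_force: 64.7
```

```bash
python3 - <<'E'
from h import *
go(.478,-.2665,.1,90)
print(state()["contact_force"],state()["gripper_width"])
f=grab_frame("wrist"); cv2.imwrite("pics/w1.png",f["color"]); P=cloud(f)
for r in regions_of("slide_box",f)[:2]:
  print(r["p"],r["rect"],meas(r["pixels"]&(f["depth"]>0),P))
  s=state()
E
```

```text
t 10.57 pos [ 442.2 -239.2  133. ] yaw 89.8 shift now-axes cm [-3.59 -2.72  3.3 ] target-axes [-3.58 -2.73  3.3 ] rot [-0.     0.001 -0.003]
[ 0.38294814  0.50425839 -0.96534918] 0.6588953316927821
0.81 [320.0, 244.2, 145.0, 190.3] (array([ 480. , -239.3]), array([180.1, 125.6]), 0.3, array([146.2, 148.1, 149.1]))
```

View pics/w1.png

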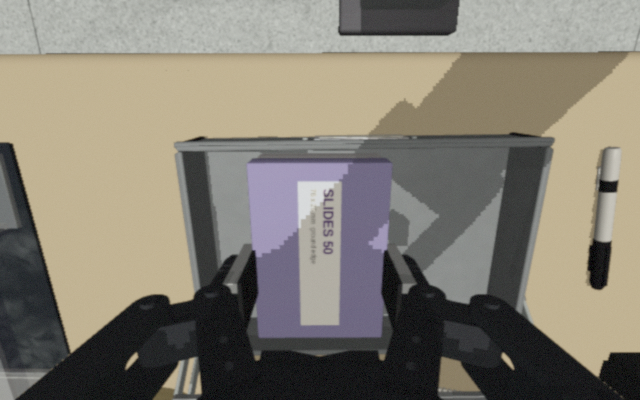

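Box held flat and square (pixels 248–392, 158–338), over the open compartment. Lower it in.

Call:
jog_arm --moves '[[[0,-2,-1.3,0,0,0,0],[0,-2.2,-1.4,0,0,0,0],[0,0,0,3,0,0,0],[0,0,0,3,0,0,0],[0,0,0,2.5,0,0,0],[0,0,0,1.2,0,0,0],[0,0,0,0,0,0,0],[0,0,0,0,0,0,0]]]'

```text
time: 11.33
tool_pos: [0.484, -0.2632, 0.0355]
tool_rot: [-0.0, -0.001, 1.0, 0.0]
contact_force: [-0.0, 0.0, -0.2]
gripper_width: 0.655
grasp_force: 64.6
```

```bash
python3 - <<'E'
from h import *
go(.485,-.2665,.0235,90)
print(state()["contact_force"],state()["gripper_width"])
E
```

```text
t 11.33 pos [ 484.  -263.2   35.5] yaw 90.1 shift now-axes cm [-0.1  -0.33  1.2 ] target-axes [-0.1  -0.33  1.2 ] rot [ 0.    -0.     0.001]
[-0.01682324  0.04251165 -0.24319939] 0.6547462999522631
```

Call:
jog_arm --moves '[[[0,0,-0.3,0.6,0,0,0],[0,0,0,0.55,0,0,0],[0,0,0,0,0,0,0],[8,0,0,0,0,0,0],[8,0,0,0,0,0,0],[8,0,0,-0.5,0,0,0],[8,0,0,-2,0,0,0],[8,0,0,-4,0,0,0],[8,0,0,-4,0,0,0],[8,0,0,-3,0,0,0],[8.5,3,3,0,0,0,0],[8.5,3,4,0,0,0,0],[8.5,0,4,0,0,0,0],[8.5,0,4,0,0,0,0],[8.5,0,4,0,0,0,0],[8.5,0,4,0,0,0,0],[8.5,0,4,0,0,0,0],[8.5,0,4,0,0,0,0],[8.5,0,4,0,0,0,0],[8.5,0,4,0,0,0,0]]]'

```text
time: 13.0
tool_pos: [0.4294, 0.1177, 0.1599]
tool_rot: [0.001, -0.0, 1.0, 0.0]
contact_force: [1.1, -0.4, 0.2]
gripper_width: 0.996
grasp_force: 0.0
```

Call:
jog_arm --moves '[[[8.5,0,4,0,0,0,0],[8.5,0,4,0,0,0,0],[8.5,0,4,0,0,0,0],[8.5,0,4,0,0,0,0],[8.5,0,4,0,0,0,0],[8.5,0,4,0,0,0,0],[8.5,0,3,0,0,0,0.03],[8.5,0,0,0,0,0,0],[8.5,0,0,0,0,0,0]]]'

```text
time: 13.75
tool_pos: [0.4292, 0.387, 0.1592]
tool_rot: [0.0, 0.014, 1.0, -0.0]
contact_force: [-0.2, -0.6, 0.7]
gripper_width: 0.999
grasp_force: 0.0
```

```bash
python3 - <<'E'
from h import *
f=grab_frame("top"); P=cloud(f); D=f["depth"]>0
for k in ["slide_box","timer"]:
    for r in regions_of(k,f):
        if r["p"]>.5: print(k,round(r["p"],2),np.round(r["rect"]),meas(r["pixels"]&D,P))
go(.436,.410,.06,88)
E
```

```text
slide_box 0.81 [449. 235.  28.  32.] (array([ 476.5, -266.9]), array([84.1, 60.6]), 0.3, array([30.2, 37.4, 41.9]))
timer 0.53 [194. 242.  24.  10.] (array([456.7, 410.4]), array([57.8, 19. ]), 84.8, array([10.4, 14.5, 19.4]))
t 13.9 pos [429.5 384.8 158.8] yaw 88.2 shift now-axes cm [-0.57  2.54  9.88] target-axes [-0.56  2.54  9.88] rot [-0.     0.     0.004]
```

Call:
jog_arm --moves '[[[8.5,-0.6,2.55,0,0,0,0],[8.5,0,0,4,0,0,0],[8.5,0,0,4,0,0,0],[8.5,0,0,3,0,0,0],[8.5,0,0,0,0,0,0],[8.5,0,0,0,0,0,0]]]'

```text
time: 14.4
tool_pos: [0.4352, 0.409, 0.0471]
tool_rot: [-0.002, 0.016, 1.0, -0.001]
contact_force: [1.2, 0.4, 0.5]
gripper_width: 0.994
grasp_force: 0.0
```

```bash
python3 - <<'E'
from h import *
go(.436,.410,.003,88)
print(state()["contact_force"])
E
```

```text
t 14.4 pos [435.2 409.   47.1] yaw 88.2 shift now-axes cm [-0.09  0.12  4.41] target-axes [-0.08  0.1   4.41] rot [-0.003 -0.003  0.003]
[1.18749985 0.41129666 0.50262767]
```

Call:
jog_arm --moves '[[[8.5,0,0.1,2.2,0,0,0],[8.5,0,0,2.2,0,0,0],[8.5,0,0,0,0,0,0],[8.5,0,0,0,0,0,0]]]'

```text
time: 14.73
tool_pos: [0.4371, 0.4121, 0.0065]
tool_rot: [0.001, 0.015, 1.0, 0.0]
contact_force: [0.7, 0.6, -0.2]
gripper_width: 0.997
grasp_force: 0.0
```

```bash
python3 - <<'E'
from h import *
go(.436,.410,.003,88)
print(state()["contact_force"])
E
```

```text
t 14.73 pos [437.1 412.1   6.5] yaw 88.2 shift now-axes cm [ 0.1  -0.22  0.35] target-axes [ 0.1  -0.22  0.35] rot [0.001 0.001 0.004]
[ 0.66341773  0.55050677 -0.20709152]
```

Call:
jog_arm --moves '[[[8.5,0,-0.2,0.2,0,0,0],[7,0,0,0,0,0,0],[7,0,0,0,0,0,0]]]'

```text
time: 14.98
tool_pos: [0.4373, 0.4106, 0.0046]
tool_rot: [0.001, 0.015, 1.0, 0.001]
contact_force: [0.6, -0.2, -0.0]
gripper_width: 0.823
grasp_force: 0.0
```

Call:
jog_arm --moves '[[[0,0,0,0,0,0,0],[0,0,0,0,0,0,0],[0,0,0,0,0,0,0],[0,0,0,0,0,0,0]]]'

```text
time: 15.32
tool_pos: [0.4374, 0.4109, 0.0048]
tool_rot: [0.001, 0.015, 1.0, 0.001]
contact_force: [-1.6, -0.4, 6.5]
gripper_width: 0.697
grasp_force: 64.5
```

Call:
jog_arm --moves '[[[0,0,0,-1,0,0,0],[0,0,0,-3,0,0,0],[0,0,0,-4,0,0,0],[0,0,0,-4,0,0,0],[0,0,-2,-1,0,0,-0.03],[0,0,-4,0,0,0,0],[0,0,-4,0,0,0,0],[0,0,-4,0,0,0,0],[0,0,-4,0,0,0,0],[0,0,-4,0,0,0,0],[0,0,-4,0,0,0,0],[0,0,-4,0,0,0,0],[0,0,-4,0,0,0,0],[0,-1,-4,0,0,0,0],[0,-1,-4,0,0,0,0],[0,-1,-4,0,0,0,0],[0,-1,-4,0,0,0,0],[0,0,-3,0,0,0,0],[0,0,0,0,0,0,0],[0,0,0,0,0,0,0]]]'

```text
time: 16.98
tool_pos: [0.4755, -0.1213, 0.1331]
tool_rot: [0.0, 0.002, 1.0, 0.0]
contact_force: [0.1, 0.8, -0.5]
gripper_width: 0.697
grasp_force: 64.8
```

```bash
python3 - <<'E'
from h import *
go(.475,-.146,.03,90)
f=grab_frame("wrist"); cv2.imwrite("pics/w2.png",f["color"]); P=cloud(f)
for r in regions_of("timer",f)[:2]:
  print(r["p"],r["rect"],meas(r["pixels"]&(f["depth"]>0),P,.09,.2))
E
```

```text
t 16.98 pos [ 475.5 -121.3  133.1] yaw 89.8 shift now-axes cm [ 0.04 -2.47 10.31] target-axes [ 0.05 -2.47 10.31] rot [ 0.     0.    -0.003]
```

View pics/w2.png

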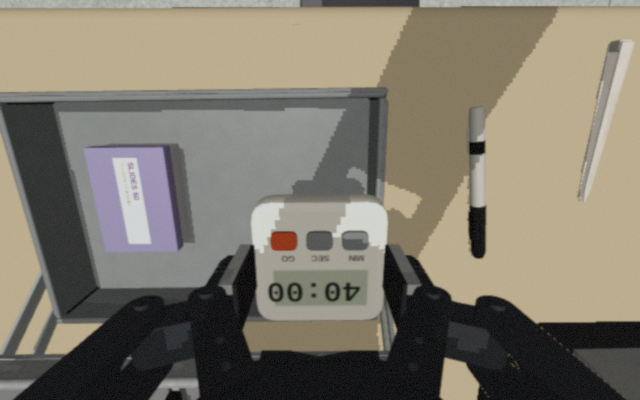

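Timer held flat between the pads (252–388, 195–320); slide box lies flat at left.

Call:
jog_arm --moves '[[[0,0,-1.3,0,0,0,0],[0,0,-1.2,1,0,0,0],[0,0,0,3,0,0,0],[0,0,0,3,0,0,0],[0,0,0,3,0,0,0],[0,0,0,1,0,0,0],[0,0,0,0.5,0,0,0],[0,0,0,0,0,0,0],[0,0,0,0,0,0,0]]]'

```text
time: 17.83
tool_pos: [0.4766, -0.1454, 0.0189]
tool_rot: [0.001, -0.0, 1.0, -0.0]
contact_force: [0.5, 0.0, -0.0]
gripper_width: 0.697
grasp_force: 64.8
```

```bash
python3 - <<'E'
from h import *
go(.475,-.146,.0125,90)
print(state()["contact_force"])
E
```

```text
t 17.83 pos [ 476.6 -145.4   18.9] yaw 90.0 shift now-axes cm [ 0.17 -0.06  0.64] target-axes [ 0.16 -0.06  0.64] rot [-0.001  0.002  0.   ]
[ 0.53344975  0.03741414 -0.03439809]
```

Call:
jog_arm --moves '[[[0,0,0,0.6,0,0,0],[0,0,0,0,0,0,0],[8,0,0,0,0,0,0],[8,0,0,0,0,0,0],[8,0,0,-1,0,0,0],[8,0,0,-3,0,0,0],[6,0,0,-4,0,0,0],[5,0,0,-4,0,0,0],[4,0,0,-4,0,0,0],[4,0,0,-4,0,0,0],[4,-2,-2,0,0,0,0],[4,-3,-2,0,0,0,0],[4,-3.5,-2,0,0,0,0],[4,-3,0,0,0,0,0],[4,0,0,0,0,0,0],[4,0,0,0,0,0,0]]]'

```text
time: 19.17
tool_pos: [0.5913, -0.2051, 0.2119]
tool_rot: [-0.0, -0.0, 1.0, 0.0]
contact_force: [-0.1, -0.7, -0.6]
gripper_width: 0.469
grasp_force: 0.0
```

```bash
python3 - <<'E'
from h import *
go(.592,-.2062,.145,90)
f=grab_frame("scene"); P=cloud(f); D=f["depth"]>0
cv2.imwrite("pics/s3.png",cv2.resize(f["color"][150:350,280:520],None,fx=3,fy=3))
for k in ["slide_box","timer"]:
    for r in regions_of(k,f)[:2]: print(k,round(r["p"],2),np.round(r["rect"]),meas(r["pixels"]&D,P))
E
```

```text
t 19.17 pos [ 591.3 -205.1  211.9] yaw 90.0 shift now-axes cm [-0.08 -0.11  6.69] target-axes [-0.07 -0.11  6.69] rot [ 0.    -0.001  0.001]
slide_box 0.79 [402. 281.  42.  43.] (array([ 473., -268.]), array([153.3,  67.3]), 3.8, array([10.1, 35.1, 38.1]))
timer 0.66 [359. 262.  29.  25.] (array([ 473.1, -147.9]), array([62.8, 61.4]), 1.0, array([10.5, 19.5, 22.6]))
```

View pics/s3.png

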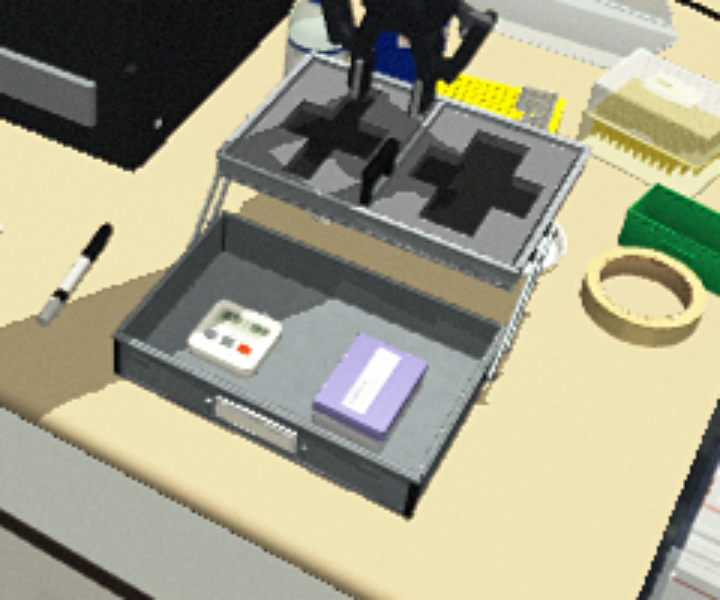

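Timer (235,335) and slide box (370,390) lie flat side by side. Grip the pull again and bring the tray down.

Call:
jog_arm --moves '[[[4,0,-0.1,3.3,0,0,0],[4,0,0,3.3,0,0,0],[4,0,0,0,0,0,0],[4,0,0,0,0,0,0],[0,0,0,0,0,0,0],[0,0,0,0,0,0,0],[0,0,0,0,0,0,0],[0,0,0,0,0,0,0],[0,0,0,0,0,0,0]]]'

```text
time: 20.07
tool_pos: [0.5919, -0.2065, 0.149]
tool_rot: [0.002, -0.0, 1.0, -0.001]
contact_force: [-2.4, 1.5, 6.9]
gripper_width: 0.119
grasp_force: 61.1
```

Call:
jog_arm --moves '[[[0,1.01,0,-0.73,0,0,0],[0,1.1,0,-0.6,0,0,0],[0,1.16,0,-0.46,0,0,0],[0,1.21,0,-0.31,0,0,0],[0,1.24,0,-0.16,0,0,0],[0,1.25,0,0,0,0,0],[0,1.24,0,0.15,0,0,0],[0,1.21,0,0.31,0,0,0]]]'

```text
time: 20.73
tool_pos: [0.4984, -0.2073, 0.1675]
tool_rot: [0.004, -0.0, 1.0, -0.002]
contact_force: [2.1, -1.9, 2.7]
gripper_width: 0.121
grasp_force: 60.6
```

```bash
python3 - <<'E'
from h import *
go(.5076,-.2062,.159,90)
print(state()["contact_force"],state()["gripper_width"])
E
```

```text
t 20.73 pos [ 498.4 -207.3  167.5] yaw 90.0 shift now-axes cm [-0.91  0.12  0.85] target-axes [-0.92  0.11  0.85] rot [-0.004  0.007  0.001]
[ 2.14863099 -1.88305947  2.72224441] 0.12083828141034249
```

Call:
jog_arm --moves '[[[0,1.16,0,0.45,0,0,0],[0,1.1,0,0.6,0,0,0],[0,1.02,0,0.73,0,0,0],[0,0.92,0,0.85,0,0,0],[0,0.8,0,0.96,0,0,0],[0,0.68,0,1.05,0,0,0],[0,0.54,0,1.13,0,0,0],[0,0.3,0,0.8,0,0,0],[0,0.1,0,0.3,0,0,0],[0,0,0,0,0,0,0]]]'

```text
time: 21.57
tool_pos: [0.4316, -0.2079, 0.0977]
tool_rot: [0.002, -0.0, 1.0, -0.002]
contact_force: [-2.5, -2.4, 9.6]
gripper_width: 0.122
grasp_force: 61.6
```

```bash
python3 - <<'E'
from h import *
go(.432,-.2065,.098,90)
print(state()["contact_force"],state()["gripper_width"])
E
```

```text
t 21.57 pos [ 431.6 -207.9   97.7] yaw 90.0 shift now-axes cm [-0.04  0.14 -0.03] target-axes [-0.04  0.14 -0.03] rot [-0.004  0.004  0.   ]
[-2.52675922 -2.37842945  9.60188042] 0.1220914741831632
```

Call:
jog_arm --moves '[[[3,0,0,0,0,0,0],[3,0,0,0,0,0,0],[3,0,0,-2,0,0,0],[3,0,0,-4,0,0,0],[3,0,0,-4,0,0,0],[4,0,3.5,0,0,0,0],[4,0,4,0,0,0,0],[4,0,4,0,0,0,0],[4,0,4,0,0,0,0],[4,0,4,0,0,0,0],[4,0,4,0,0,0,0],[4,0,4,0,0,0,0],[4,1.5,4,0,0,0,0],[4,0,0,0,0,0,0],[4,0,0,0,0,0,0]]]'

```text
time: 22.82
tool_pos: [0.4144, 0.11, 0.1941]
tool_rot: [-0.001, -0.003, 1.0, 0.0]
contact_force: [-0.5, -0.3, -0.4]
gripper_width: 0.465
grasp_force: 0.0
```

```bash
python3 - <<'E'
from h import *
f=grab_frame("wrist"); cv2.imwrite("pics/w3.png",f["color"]); P=cloud(f); D=f["depth"]>0
for r in regions_of("tweezers",f)[:2]:
  print(r["p"],r["rect"],meas(r["pixels"]&D,P,.004,.03))
go(.419,.1105,.07,91)
f=grab_frame("top"); P=cloud(f); D=f["depth"]>0
for k in ["tray_pull","comb"]:
    for r in regions_of(k,f)[:1]: print(k,round(r["p"],2),meas(r["pixels"]&D,P))
E
```

```text
0.84 [319.6, 176.0, 8.6, 115.0] (array([417.3, 111.3]), array([123.3,   9. ]), 1.4, array([ 8. , 11.2, 14. ]))
t 22.92 pos [415.3 107.8 194.4] yaw 90.0 shift now-axes cm [-0.38  0.27 12.44] target-axes [-0.37  0.26 12.44] rot [-0.    -0.001 -0.017]
tray_pull 0.95 (array([ 486.7, -207.3]), array([181.3, 267.8]), 0.5, array([ 59.6,  79. , 110.4]))
comb 0.49 (array([ 678.4, -103.9]), array([82.7, 23. ]), 77.6, array([ 3.8,  6.8, 10.9]))
```

View pics/w3.png

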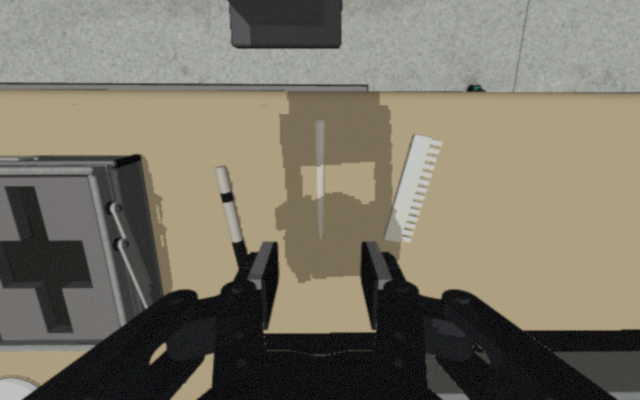

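Tweezers at (320,178), comb at (413,188), pen at (232,210). Tray measured down (rim 79 mm). Descend on the tweezers.

Call:
jog_arm --moves '[[[4,-0.3,0.25,4,0,0,-0.02],[4,0,0,4,0,0,0],[4,0,0,4,0,0,0],[4,0,0,4,0,0,0],[4,0,0,0.5,0,0,0],[4,0,0,0,0,0,0],[4,0,0,0,0,0,0]]]'

```text
time: 23.65
tool_pos: [0.4198, 0.11, 0.0314]
tool_rot: [0.001, -0.009, 1.0, 0.0]
contact_force: [0.4, -0.0, -0.3]
gripper_width: 0.471
grasp_force: 0.0
```

```bash
python3 - <<'E'
from h import *
go(.419,.111,.004,91.3)
E
```

```text
t 23.65 pos [419.8 110.   31.4] yaw 91.1 shift now-axes cm [0.09 0.1  2.74] target-axes [0.08 0.1  2.74] rot [ 0.     0.002 -0.004]
```

Call:
jog_arm --moves '[[[4,0,0.1,1.5,0,0,0],[4,0,0,1,0,0,0],[4,0,0,0,0,0,0],[4,0,0,0,0,0,0]]]'

```text
time: 23.98
tool_pos: [0.4195, 0.1115, 0.0062]
tool_rot: [0.001, -0.01, 1.0, 0.0]
contact_force: [0.4, 0.7, 0.2]
gripper_width: 0.469
grasp_force: 0.0
```

Call:
jog_arm --moves '[[[2,0,0,0,0,0,0],[2,0,0,0,0,0,0],[0,0,0,0,0,0,0],[0,0,0,0,0,0,0],[0,0,0,0,0,0,0]]]'

```text
time: 24.4
tool_pos: [0.4191, 0.1117, 0.0058]
tool_rot: [0.001, -0.01, 1.0, 0.0]
contact_force: [-1.3, 0.6, 5.5]
gripper_width: 0.042
grasp_force: 58.9
```

Call:
jog_arm --moves '[[[0,0,0,-1,0,0,0],[0,0,0,-3,0,0,0],[0,0,0,-4,0,0,0],[0,0,0,-4,0,0,0],[0,0,0,-3,0,0,0.02],[0,-0.5,-3,0,0,0,0],[0,-1,-4,0,0,0,0],[0,-1,-4,0,0,0,0],[0,-1,-4,0,0,0,0],[0,-1,-4,0,0,0,0],[0,-1,-4,0,0,0,0],[0,-1,-2.5,0,0,0,0],[0,0,0,0,0,0,0],[0,0,0,0,0,0,0]]]'

```text
time: 25.57
tool_pos: [0.4834, -0.1446, 0.155]
tool_rot: [-0.0, 0.001, 1.0, 0.0]
contact_force: [-0.1, 0.2, -0.7]
gripper_width: 0.038
grasp_force: 59.0
```

```bash
python3 - <<'E'
from h import *
go(.485,-.1443,.075,90)
print(state()["gripper_width"])
f=grab_frame("wrist"); cv2.imwrite("pics/w4.png",f["color"]); P=cloud(f); D=f["depth"]>0
for r in regions_of("tweezers",f)[:2]:
  print(r["p"],r["rect"],meas(r["pixels"]&D,P,.1,.2))
dark=(f["color"].max(2)<60)&D&(abs(P[...,2]-.063)<.006)&(P[...,1]>-.2)&(P[...,1]<-.09); print(meas(dark,P))
E
```

```text
t 25.57 pos [ 483.4 -144.6  155. ] yaw 89.9 shift now-axes cm [-0.17  0.02  8.  ] target-axes [-0.16  0.03  8.  ] rot [ 0.001 -0.001 -0.002]
0.038188082164880774
0.82 [318.5, 243.4, 22.8, 222.8] (array([ 479.9, -146. ]), array([ 10.1, 120. ]), 89.0, array([152.8, 161.3, 163.7]))
(array([ 461.1, -143.3]), array([102.9,  84.3]), 0.4, array([62.5, 63.5, 64.6]))
```

View pics/w4.png

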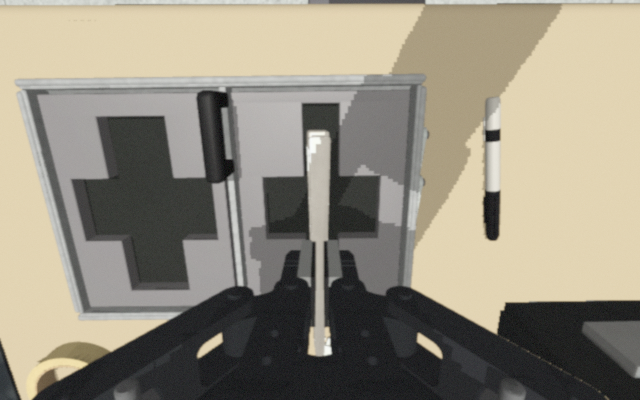

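Tweezers held straight over the narrow slot (column ~318 vs slot ~321). Lower.

Call:
jog_arm --moves '[[[0,0,0.2,2.5,0,0,0],[0,0,0,2.5,0,0,0],[0,0,0,1.5,0,0,0],[0,0,0,1,0,0,0],[0,0,0,0,0,0,0],[0,0,0,0,0,0,0]]]'

```text
time: 26.17
tool_pos: [0.4834, -0.1406, 0.08]
tool_rot: [-0.0, -0.001, 1.0, 0.0]
contact_force: [0.1, 0.5, 0.6]
gripper_width: 0.04
grasp_force: 59.0
```

```bash
python3 - <<'E'
from h import *
go(.484,-.1428,.0695,90)
print(state()["gripper_width"],state()["contact_force"])
E
```

```text
t 26.17 pos [ 483.4 -140.6   80. ] yaw 90.1 shift now-axes cm [-0.06 -0.22  1.05] target-axes [-0.06 -0.22  1.05] rot [ 0.    -0.     0.001]
0.04023296118248177 [0.14976589 0.48145313 0.59504705]
```

Call:
jog_arm --moves '[[[0,0,-0.2,0.5,0,0,0],[0,0,0,0.5,0,0,0],[0,0,0,0,0,0,0],[0,0,0,0,0,0,0],[2.5,0,0,0,0,0,0],[2.5,0,0,0,0,0,0],[2.5,0,0,-1,0,0,0],[2.5,0,0,-3,0,0,0],[3,0,0,-4,0,0,0],[4,0,0,-4,0,0,0]]]'

```text
time: 27.0
tool_pos: [0.4827, -0.1431, 0.1911]
tool_rot: [-0.001, -0.0, 1.0, 0.0]
contact_force: [0.4, -0.2, 0.4]
gripper_width: 0.464
grasp_force: 0.0
```

Call:
jog_arm --moves '[[[5.5,1,3,0,0,0,0],[5.5,2,4,0,0,0,0],[5.5,2,4,0,0,0,0],[5.5,1,4,0,0,0,0],[5.5,0,4,0,0,0,0],[5.5,0,4,0,0,0,0],[5.5,0,4,0,0,0,0],[5.5,0,4,0,0,0,0],[5.5,0,3,0,0,0,0.1],[5.5,0,0,0,0,0,0.1],[5.5,0,0,0,0,0,0],[5.5,0,0,0,0,0,0]]]'

```text
time: 28.0
tool_pos: [0.4263, 0.1912, 0.1906]
tool_rot: [0.0, 0.098, 0.995, -0.0]
contact_force: [-0.6, 0.1, 0.3]
gripper_width: 0.645
grasp_force: 0.0
```

```bash
python3 - <<'E'
from h import *
go(.4315,.2088,.05,78.1)
f=grab_frame("wrist"); P=cloud(f); D=f["depth"]>0
cv2.imwrite("pics/w5.png",f["color"])
for r in regions_of("comb",f)[:2]: print(r["p"],r["rect"],meas(r["pixels"]&D,P,.004,.03))
f=grab_frame("top"); P=cloud(f); D=f["depth"]>0
cv2.imwrite("pics/t5.png",cv2.resize(f["color"][180:290,350:500],None,fx=5,fy=5))
for r in regions_of("tweezers",f)[:2]: print(r["p"],r["rect"],meas(r["pixels"]&D,P))
E
```

```text
t 28.0 pos [426.3 191.2 190.6] yaw 78.7 shift now-axes cm [-0.16  1.82 14.06] target-axes [-0.15  1.83 14.06] rot [0.    0.001 0.011]
0.83 [338.8, 174.5, 35.8, 113.2] (array([430.5, 208.9]), array([ 30. , 117.9]), 78.3, array([ 6.5,  9.2, 10.6]))
0.49 [165.3, 397.2, 11.7, 5.6] (array([677.3, -71. ]), array([18.6, 10.6]), 78.1, array([4.2, 5.3, 6.3]))
0.49 [403.6, 235.4, 7.8, 30.9] (array([ 469. , -144.5]), array([ 8.8, 86.5]), 89.0, array([71.4, 75.4, 81.2]))
```

View pics/t5.png

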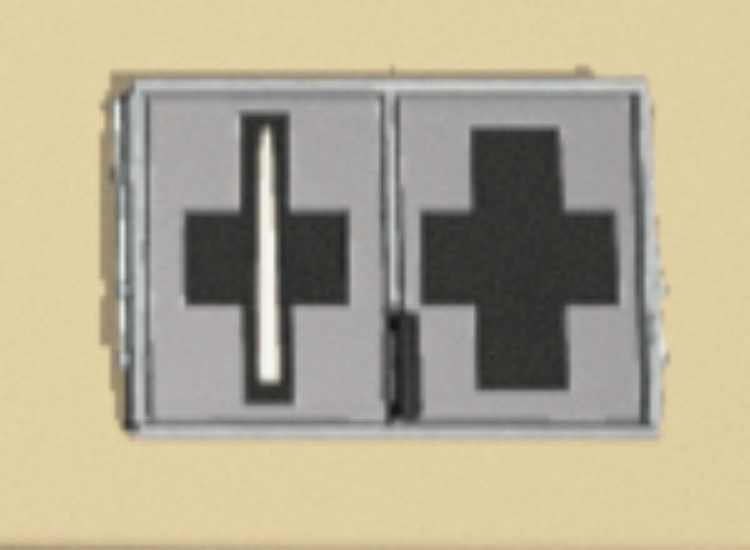

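View pics/w5.png

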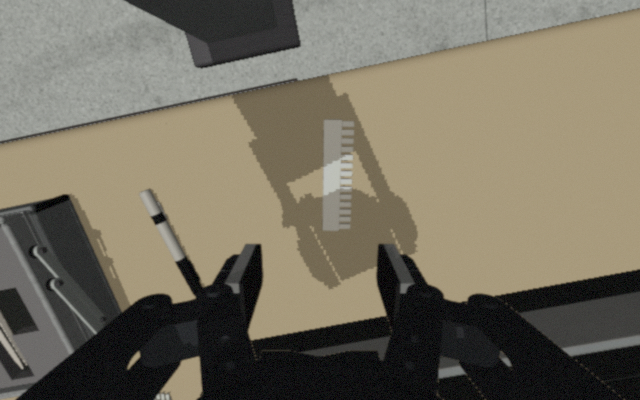

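Tweezers lie in the narrow recess (268,255). The large comb (338,175; 118 × 30 mm) is below the gripper, between the pads. Descend.

Call:
jog_arm --moves '[[[5.5,-0.1,1.8,3,0,0,0.01],[5.5,0,0,4,0,0,0],[5.5,0,0,4,0,0,0],[5.5,0,0,4,0,0,0],[5.5,0,0,1,0,0,0],[5.5,0,0,0,0,0,0],[5.5,0,0,0,0,0,0]]]'

```text
time: 28.78
tool_pos: [0.4315, 0.2083, 0.0309]
tool_rot: [0.0, 0.105, 0.994, 0.0]
contact_force: [-0.2, -0.4, 0.6]
gripper_width: 0.646
grasp_force: 0.0
```

```bash
python3 - <<'E'
from h import *
go(.4305,.2088,.004,78.2)
E
```

```text
t 28.78 pos [431.5 208.3  30.9] yaw 77.9 shift now-axes cm [0.11 0.03 2.69] target-axes [0.11 0.03 2.69] rot [ 0.     0.    -0.005]
```

Call:
jog_arm --moves '[[[5.5,0.1,0,1.5,0,0,0],[5.5,0,0,1.2,0,0,0],[5.5,0,0,0,0,0,0],[5.5,0,0,0,0,0,0],[3.5,0,0,0,0,0,0],[3.5,0,0,0,0,0,0],[0,0,0,0,0,0,0],[0,0,0,0,0,0,0],[0,0,0,0,0,0,0],[0,0,0,0,0,0,0]]]'

```text
time: 29.62
tool_pos: [0.4314, 0.2092, 0.0051]
tool_rot: [0.001, 0.105, 0.995, 0.001]
contact_force: [-0.9, -0.2, 7.4]
gripper_width: 0.32
grasp_force: 58.7
```

Call:
jog_arm --moves '[[[0,0,0,-1,0,0,0],[0,0,0,-3,0,0,0],[0,0,0,-4,0,0,0],[0,0,0,-4,0,0,0],[0,0,0,-4,0,0,0],[0,0,0,-1,0,0,-0.1],[0,0,0,0,0,0,-0.11],[0,0,-4,0,0,0,0],[0,0,-4,0,0,0,0],[0,0,-4,0,0,0,0],[0,0,-4,0,0,0,0],[0,0,-4,0,0,0,0],[0,0,-4,0,0,0,0],[0,-1,-4,0,0,0,0],[0,-1,-4,0,0,0,0],[0,-1,-4,0,0,0,0],[0,-1,-4,0,0,0,0],[0,-1,-4,0,0,0,0],[0,0,0,0,0,0,0],[0,0,0,0,0,0,0]]]'

```text
time: 31.28
tool_pos: [0.4798, -0.233, 0.1734]
tool_rot: [-0.0, 0.002, 1.0, 0.0]
contact_force: [-0.5, 0.5, -1.1]
gripper_width: 0.319
grasp_force: 59.4
```

```bash
python3 - <<'E'
from h import *
go(.4855,-.2735,.07,90)
print(state()["gripper_width"])
f=grab_frame("wrist"); cv2.imwrite("pics/w6.png",f["color"]); P=cloud(f); D=f["depth"]>0
for r in regions_of("comb",f)[:2]:
  print(r["p"],r["rect"],meas(r["pixels"]&D,P,.1,.25))
dark=(f["color"].max(2)<60)&D&(abs(P[...,2]-.063)<.006)&(P[...,1]>-.335)&(P[...,1]<-.21); print(meas(dark,P))
E
```

```text
t 31.28 pos [ 479.8 -233.   173.4] yaw 89.8 shift now-axes cm [-0.58 -4.05 10.34] target-axes [-0.57 -4.05 10.34] rot [ 0.    -0.    -0.003]
0.3194118916082703
0.71 [320.2, 246.5, 72.4, 216.0] (array([ 477.5, -233.1]), array([ 30.3, 115. ]), 90.0, array([173.7, 177.4, 178.7]))
(array([ 474.8, -279. ]), array([113.6, 107.5]), 32.0, array([62.5, 63.6, 64.9]))
```

View pics/w6.png

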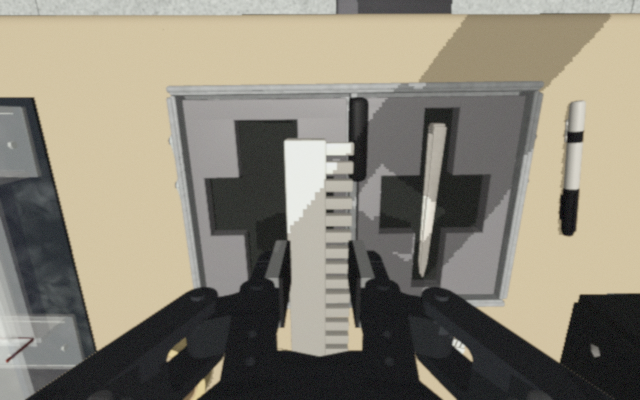

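Comb held straight (285–355), recess at its left (265,200). Shift over it and lower.

Call:
jog_arm --moves '[[[0,-0.3,-2,0,0,0,0],[0,-0.3,-2,0,0,0,0],[0,0,0,2.5,0,0,0],[0,0,0,2.5,0,0,0],[0,0,0,2.5,0,0,0],[0,0,0,1.3,0,0,0],[0,0,0,0,0,0,0],[0,0,0,0,0,0,0]]]'

```text
time: 32.05
tool_pos: [0.4857, -0.2701, 0.0849]
tool_rot: [-0.0, -0.001, 1.0, 0.0]
contact_force: [0.1, -0.1, 0.1]
gripper_width: 0.326
grasp_force: 59.5
```

```bash
python3 - <<'E'
from h import *
go(.4860,-.2730,.0690,90)
print(state()["contact_force"])
E
```

```text
t 32.05 pos [ 485.7 -270.1   84.9] yaw 90.1 shift now-axes cm [-0.03 -0.29  1.59] target-axes [-0.03 -0.29  1.59] rot [ 0.001 -0.001  0.001]
[ 0.12871323 -0.09360584  0.08446171]
```

Call:
jog_arm --moves '[[[0,0,-0.3,0.8,0,0,0],[0,0,0,0.75,0,0,0],[0,0,0,0,0,0,0],[0,0,0,0,0,0,0],[4.3,0,0,0,0,0,0],[4.3,0,0,0,0,0,0],[4.3,0,0,-1,0,0,0],[4.3,0,0,-3,0,0,0],[4.3,0,0,-4,0,0,0],[4.3,0,0,-4,0,0,0],[4.3,0,0,-4,0,0,0],[4.3,2,3,0,0,0,0],[4.3,2,4,0,0,0,0],[4.3,2,4,0,0,0,0],[4.3,0,4,0,0,0,0],[4.3,0,4,0,0,0,0],[4.3,0,4,0,0,0,0],[4.3,0,4,0,0,0,0],[4.3,0,4,0,0,0,0],[4.3,0,4,0,0,0,0]]]'

```text
time: 33.72
tool_pos: [0.4283, 0.0721, 0.2309]
tool_rot: [0.001, 0.0, 1.0, -0.0]
contact_force: [0.7, 0.1, 0.4]
gripper_width: 0.502
grasp_force: 0.0
```

Call:
jog_arm --moves '[[[4.3,0,4,0,0,0,0],[4.3,0,4,0,0,0,0],[4.3,0,0,0,0,0,0],[4.3,0,0,0,0,0,0]]]'

```text
time: 34.05
tool_pos: [0.4282, 0.1522, 0.2305]
tool_rot: [0.001, -0.002, 1.0, -0.0]
contact_force: [0.2, -0.8, -0.0]
gripper_width: 0.503
grasp_force: 0.0
```

```bash
python3 - <<'E'
from h import *
f=grab_frame("top"); P=cloud(f); D=f["depth"]>0
cv2.imwrite("pics/t7.png",cv2.resize(f["color"][180:290,350:500],None,fx=5,fy=5))
for k in ["comb","tweezers","felt_pen","caddy","tweezers_insert","comb_insert"]:
  for r in regions_of(k,f)[:2]: print(k,round(r["p"],2),meas(r["pixels"]&D,P))
E
```

```text
comb 0.85 (array([ 488.3, -275.7]), array([ 24.2, 112.9]), 89.3, array([65.4, 71.6, 76.2]))
comb 0.8 (array([ 677.5, -104.6]), array([84.2, 22.3]), 76.5, array([ 3.4,  6.5, 11. ]))
tweezers 0.61 (array([ 474.1, -142.2]), array([91.8,  6.1]), 1.4, array([71.7, 74.9, 79.6]))
felt_pen 0.55 (array([473.9,  15.8]), array([132.1,  13. ]), 8.7, array([ 7.5, 12.1, 16.9]))
caddy 0.88 (array([ 486.5, -207.3]), array([180.9, 280.7]), 0.4, array([ 52.4,  77.7, 109.5]))
comb_insert 0.77 (array([ 484.3, -269.9]), array([170.1, 127.6]), 2.6, array([60.8, 73.6, 78.6]))
```

View pics/t7.png

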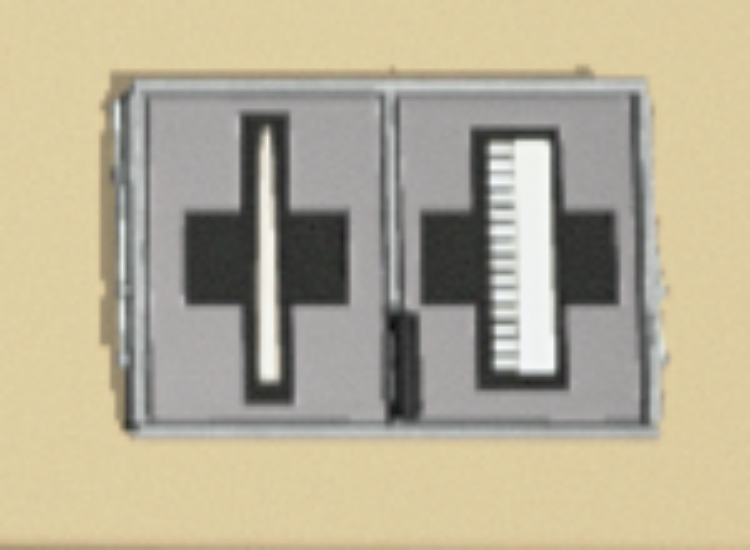

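Comb (520,258) and tweezers (268,255) are both down in their recesses, the tray reads as low as at the start, and the pen hasn't moved. Handing in.

```bash
python3 -c "
from h import *
print(job_done())"
```

```text
the job is handed in; nothing more can be done
None
```

The job is handed in at about 34 s of the 138 s allowed. The slide box and timer are flat side by side under the lowered tray, the comb and tweezers are in their inserts and the pen is untouched, all by the cameras; the judge's verdict was not shown.

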